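# Lock the filter-bay panel of a bench vacuum pump

## Robot

A 6-joint arm with a two-finger parallel gripper is mounted at the origin on the work surface. World frame = base frame: x ahead of the robot, y to its left, z up, the work surface at z = 0. Lengths are in mm, angles in rad, forces in N, time in s.
With the tool pointing down it reaches from about 350 to 875 mm from the base axis. Payload 4.2 kg.
Tool frame: the origin (TCP) lies midway between the tips of the shut fingers; the grasp point (between the pads) lies 19 mm behind it (arm.grip_depth is the distance from the TCP to the grasp point, in mm); z points along the fingers, x is the direction in which the jaws open and shut, and the axes are right-handed (so a half turn about z gives the same grasp; the last joint's range is limited). The gripper opens to 85 mm and grips with 20 to 120 N. Pads are 22 mm wide; open, the fingers measure 114 mm over their backs; the gripper's body (76 mm by 85 mm) begins 54 mm behind the grasp point. The pads swing forward as they close: fully open they stand 13 mm farther back than shut.
Start: joints at [1.575, 0.385, 0.008, 0, -1.194, -0.259], TCP at [157.501, 604.808, 192.412] pointing down, gripper open.
Joint ranges: [-3.14, 3.14], [-1.21, 2.06], [-1.07, 1.41], [-3.16, 2.05], [-2.99, -0.16], [-3.1, 3.1]. Speed limits (rad/s): [2.79, 2.79, 3.14, 3.14, 3.14, 3.14].

## Interface

Orientations are given as a unit quaternion [w, x, y, z].
In Python, from plant import arm gives the robot as it stands.
- The arm moves only by the shell command python3 -m pendant 'ROWS' [OPENING] [FORCE]. ROWS is text: rows parted by semicolons, each of 4 numbers parted by spaces: the shift along the tool's x, y, z in cm, then the turn about the tool's z in rad. A call has 1 to 12 rows; each row shifts and turns the commanded pose from where the row before left it, along the tool's axes as they then stand; what a row does not reach is not made up. A row lasts 1/12 s, in which the tool goes at most 41.7 mm and 7.16 degrees, less where a joint would pass 70% of its speed; a pose out of reach is approached as far as the arm can. A call is refused whole if a number of a shift passes 4.17 or a number of a turn 0.125, either way. A call with a gripper value outside its range is refused whole. OPENING is the finger opening in cm, from 0 to 8.54, set as the call begins (- or left out, the last holds). The fingers move at their own pace and stop on an object; FORCE is the grip in N (left out, the last holds). Time passes only in rows, so rows that do not move let the fingers close. It gives the time, the measured TCP pose, the force and the opening at its end, in the units of the state.
- arm.get_obs(): the state, without advancing time (a new reading comes with each control period).
- arm.snapshot(name): name is "scene" or "top"; returns the picture (400x640x3 uint8, blue, green, red); there is no depth.
- arm.camera_params(name): a dict with "K" (3x3 intrinsics, pixels), "R" (3x3) and "t" (3): a world point X has camera coordinates R X + t. Camera axes: x right, y down, z forward; pixel columns grow to the right and rows downward; lengths in mm; the calibration is good to about 2 mm. A picture is of the moment at which its call begins. camera_params takes no time and is no camera call.
- arm.close_job(): hands the job in, once; it reports no verdict.
The state is a dict: "time": time; "q": joint angles; "qvel": joint speeds; "effort": joint torques, N m; "tcp_pos": TCP position; "tcp_rot": TCP orientation; "force": force on the tool from outside, world axes, zero at the start; "moment": the same for the moment, N m; "grip_width": opening from 0.0 (shut) to 1.0 (fully open).
Only numpy, scipy, OpenCV 4.12 (cv2) and the standard library are available. Lean on these libraries where they do the work, as an engineer would, in place of code of your own. Each camera call takes 0.05 s, during which the arm holds its last target.

## Task

The filter in the bench vacuum pump has just been changed and its sprung access panel still stands ajar. Set your fingertips in the slot of the panel's quarter-turn fastener, press the panel fully home and, while you hold it down, turn the fastener clockwise (seen from above) all the way to its stop so that the panel stays locked shut when you take your hand away. Do it with the fingertips alone: nothing is to be picked up, do not lift the panel further open, and leave the spare cartridge, bottle and tube rack where they stand.

Things in the scene. Friction and masses are not known exactly. Their poses are not given: they have to be found in the camera images.
- pump: bench vacuum pump, fixed: low white housing 250 (x) by 330 (y) by 100 mm high; hose barbs 30 mm taller on its +y half. Origin: centre of its underside, on the bench; x to the rear. On the -y half of its top lies a grey access panel, 157 by 137 mm, hinged along y at x = 58, z = 97 mm. With the panel home the fastener's axis is at x = -52, y = -80 mm and its slot floor at z = 105 mm.
- panel (a joint): angle (rad) of the access panel about its rear hinge: 0 is fully home, flush with the pump's top, at a hard stop; it grows as the front edge rises. A spring holds it ajar at about 0.17 (front edge 26 mm up); pressing it home at the fastener takes about 7 N. Once locked it stands at about 0.02, drawn up against the cam.
- fastener (a joint): angle (rad) of the cam fastener: 0 open, slot along pump x; grows clockwise seen from above to its stop at 1.571, locked, slot along pump y in line with two dark ticks on the panel. Starts at 0 to 0.4, stays where left, needs about 0.06 N m. Its tongue passes under the frame only with the panel held within 0.015 rad of home; turned past 0.7 with the panel up, it blocks until turned back.
- slot (a point): centre of the slot's floor, on the fastener's axis; x along the slot, z out of the panel. The fastener is an aluminium head 58 mm across with a straight slot 28 mm wide, 12 mm deep. A fixed black ring round it, 61 mm inside and 74 mm outside, closes the slot's ends; its top is 13 mm above the slot floor. Closed fingertips fit in together, side by side along the slot.
- cartridge: spare filter cartridge, a white cylinder 54 mm across standing 90 mm high, loose; origin at the centre of its underside; leave it alone
- bottle: capped amber bottle 56 mm across, 115 mm high, loose; origin at the centre of its underside; leave it alone
- rack: white tube rack 60 by 130 mm with capped tubes, 82 mm high, loose; origin at the centre of its underside, y along its length; leave it alone

How it is judged:
By the outcome, as a careful person would: the job done as asked, in the order asked, and still so for the second after the job is handed in, with the robot touching nothing.
It also fails if it takes over 38 s, if anything falls off the work surface, if the arm or the gripper's body presses on something with over 40 N, if the wrist force passes 120 N, or if a joint passes its speed limit or range.

## Working session

There is one attempt and no reset: what is moved stays moved. The work goes in short steps, Python scripts to look and compute and a shell command to move; the robot and the scene stay as the last step left them, time stands still between calls to the robot, and variables do not carry over. Pictures are saved under pics/ and viewed, and the job is handed in when it is done.

```bash
mkdir -p pics; ls; python3 - <<'E'
from plant import arm
import cv2,numpy as np
np.set_printoptions(precision=4,suppress=True)
for n in("scene","top"):
    cv2.imwrite(f"pics/{n}0.png",arm.snapshot(n)); p=arm.camera_params(n);print(n,p)
print(arm.get_obs())
E
```

```text
pics
scene {'K': array([[370.3232,   0.    , 320.2642],
       [  0.    , 370.3232, 194.7836],
       [  0.    ,   0.    ,   1.    ]]), 'R': array([[-0.7933,  0.6086,  0.0152],
       [ 0.3866,  0.5228, -0.7597],
       [-0.4704, -0.5968, -0.6501]]), 't': array([ 428.3364, -142.2076, 1121.1337])}
top {'K': array([[449.2509,   0.    , 319.9604],
       [  0.    , 449.2509, 206.5975],
       [  0.    ,   0.    ,   1.    ]]), 'R': array([[-0.0065, -0.9998,  0.0175],
       [-0.999 ,  0.0058, -0.0434],
       [ 0.0432, -0.0178, -0.9989]]), 't': array([  -6.803 ,  545.6426, 1029.842 ])}
{'time': 0.1, 'q': array([ 1.5746,  0.3855,  0.0068, -0.0004, -1.194 , -0.2586]), 'qvel': array([-0.0009, -0.0001,  0.0034,  0.0019, -0.0023,  0.0002]), 'effort': array([ -0.0001, -39.3317,  18.893 ,   4.198 ,  -0.0026,   0.    ]), 'tcp_pos': array([157.3688, 604.2457, 191.4234]), 'tcp_rot': array([-0.0007, -0.6115,  0.7913, -0.0006]), 'force': array([-0.1032, -0.2539, -0.2817]), 'moment': array([0.015 , 0.0447, 0.0393]), 'grip_width': 0.999278297314143}
```

View pics/scene0.png

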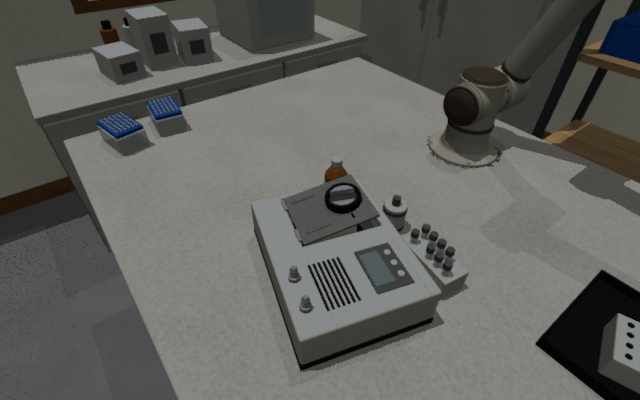

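View pics/top0.png

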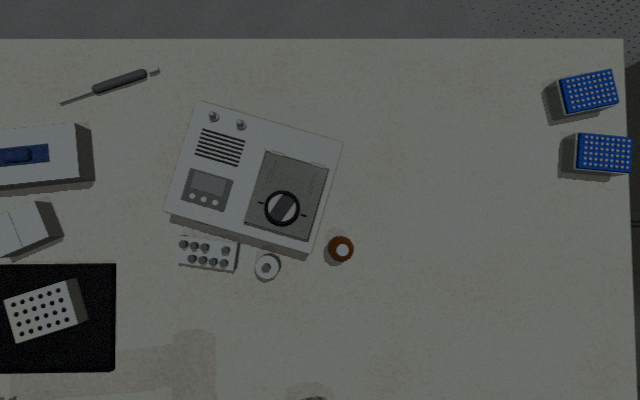

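The scene view shows the pump with its panel ajar. In the top view the ring is near (282,208), the bottle at (341,249), the cartridge at (266,266) and the rack at (208,252). I'll zoom in.

```bash
python3 - <<'E'
import cv2
t=cv2.imread("pics/top0.png")[90:290,150:370]; s=cv2.imread("pics/scene0.png")[140:340,230:470]
t=cv2.convertScaleAbs(t,alpha=1.8); s=cv2.convertScaleAbs(s,alpha=1.3)
cv2.imwrite("pics/tz.png",cv2.resize(t[70:170,70:190],None,fx=6,fy=6,interpolation=cv2.INTER_CUBIC)[:600,:])
cv2.imwrite("pics/tz2.png",cv2.resize(t,None,fx=3,fy=3,interpolation=cv2.INTER_CUBIC))
cv2.imwrite("pics/sz.png",cv2.resize(s,None,fx=3,fy=3,interpolation=cv2.INTER_CUBIC))
E
```

```text
(no output)
```

View pics/tz.png

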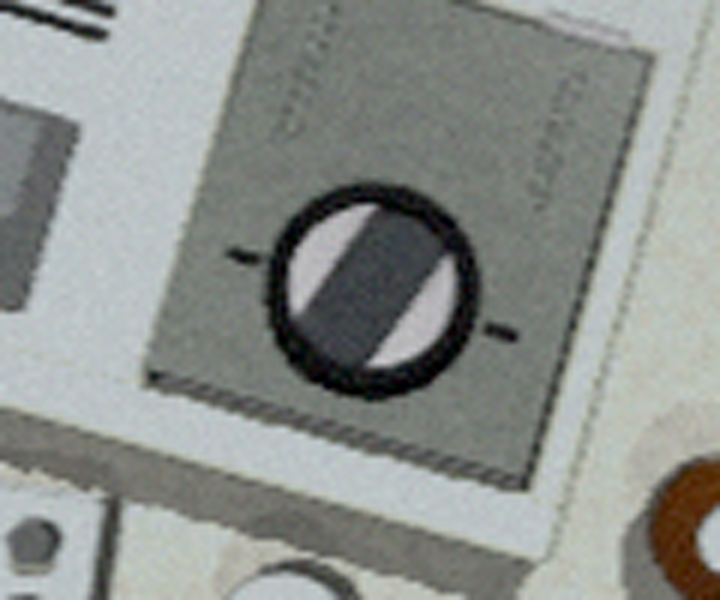

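View pics/tz2.png

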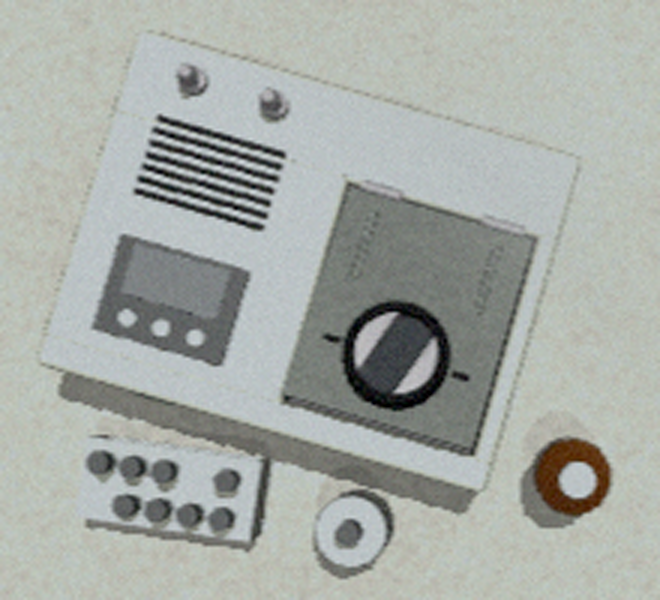

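View pics/sz.png

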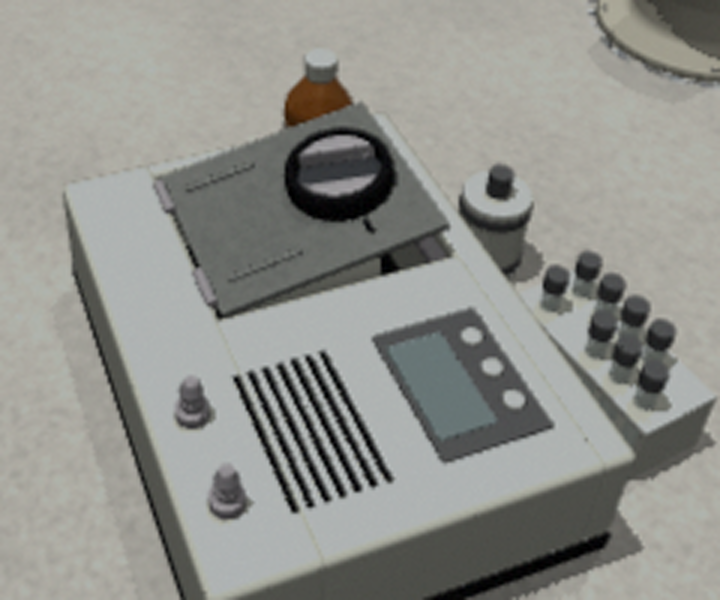

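```bash
cat > h.py <<'E'
import numpy as np,cv2,json
from plant import arm
np.set_printoptions(precision=3,suppress=True)
def ray(n,uv):
    p=arm.camera_params(n);R=np.array(p["R"]);t=np.array(p["t"])
    return -R.T@t, R.T@np.linalg.inv(p["K"])@np.array([uv[0],uv[1],1.])
def plane(n,uv,z):
    o,d=ray(n,uv);return o+d*(z-o[2])/d[2]
def tri(a,b):
    A=np.zeros((3,3));B=np.zeros(3)
    for n,uv in(a,b):
        o,d=ray(n,uv);d=d/np.linalg.norm(d);M=np.eye(3)-np.outer(d,d);A+=M;B+=M@o
    X=np.linalg.solve(A,B)
    return X,[np.linalg.norm(np.cross(X-ray(n,uv)[0],ray(n,uv)[1]/np.linalg.norm(ray(n,uv)[1]))) for n,uv in(a,b)]
E
python3 - <<'E'
from h import *
c=[plane("top",p,100) for p in [(196.7,100.7),(343.3,142.7),(312.3,253.3),(163.3,211.7)]]
for x in c: print(x)
TL,TR,BR,BL=c
print("centre",sum(c)/4,"len y",np.linalg.norm(TL-TR),np.linalg.norm(BL-BR),"x",np.linalg.norm(TL-BL),np.linalg.norm(TR-BR))
xa=TL-BL+TR-BR; ya=TL-TR+BL-BR
print("yaw",np.arctan2(xa[1],xa[0]),np.arctan2(ya[1],ya[0])-np.pi/2)
for n,box in(("top",(240,330,175,240)),("scene",(315,375,175,220))):
    im=cv2.imread(f"pics/{n}0.png").astype(int);g=im.max(2)
    m=np.zeros(g.shape,np.uint8);x0,x1,y0,y1=box;m[y0:y1,x0:x1]=(g[y0:y1,x0:x1]<28)*255
    cs,h=cv2.findContours(m,cv2.RETR_CCOMP,cv2.CHAIN_APPROX_NONE)
    for k,q in enumerate(cs):
        if len(q)>15: print(n,h[0][k][3],len(q),cv2.fitEllipse(q),cv2.contourArea(q))
    # slot: sample
    print(g[195:222:2,268:298:2] if n=="top" else g[185:212:2,325:362:2])
E
```

```text
[769.492 253.014 100.   ]
[678.204 -59.38  100.   ]
[443.127   8.241 100.   ]
[532.914 321.853 100.   ]
centre [605.934 130.932 100.   ] len y 325.4588783658741 326.21216127125933 x 246.39042393906055 244.6090375726795
yaw -0.2816296735335046 -0.2815688413233419
top -1 99 ((281.6152648925781, 208.1178436279297), (34.338294982910156, 35.12240219116211), 13.520543098449707) 945.5
top 3 84 ((281.5550842285156, 207.5815887451172), (28.15117073059082, 30.284835815429688), 107.73607635498047) 666.0
[[ 66  25  13  10  65  96  97  44  24  20   3   1   6  39  68]
 [ 17  15  51  96 101  97  69  41  40  39  35  28  12   9  49]
 [  2  38 105 105 103  81  35  40  37  39  40  39  30  16  14]
 [  8  98 104 102  96  40  38  38  35  41  38  40  37  19  10]
 [ 60 105  99 103  49  33  36  37  37  39  38  41  37  80  19]
 [ 77 105 105  82  34  39  42  38  38  42  40  35  70  99  23]
 [ 81 105  99  34  39  43  35  38  38  34  36  59  94 104  31]
 [ 81 103  49  42  39  37  35  33  36  39  32  98 102  97  28]
 [ 61  79  37  38  39  43  41  38  37  38  75 105 106  90   6]
 [ 29  44  45  37  38  35  39  33  
[... 952 characters left out ...]
  45  43  45  46  42  46  46  46  41  18   7
   54]
 [ 13  12  22  45  48  47  45  46  47  46  46  46  48  46  48  43  14  11
   30]
 [  7  11  33  46  47  46  47  47  48  49  73  93 107 107 108  29  12   5
   26]
 [ 12  13  22  64  74  98 103 109 113 118 119 118 121 112  46  15   7   5
   29]
 [ 45   4  12  21  63 106 120 120 117 119 120 110  71  22  13   5   4   6
   78]
 [ 69   1   3   7  11  19  32  54  67  46  28  15  16   8   7   6   5  41
   84]
 [ 75  27   3   6   7  11   7   8  10   8   9   9   5   4   4   5  22  79
   85]
 [ 75  73  26   7   4   3   6   4   3   5   5   7   1   2   4  39  85  83
   84]
 [ 80  74  73  57   5   4   7   3   5   5   4   6   5  16  74  83  85  84
   85]]
```

```bash
python3 - <<'E'
from h import *
yaw=-.2816;C=np.array([605.9,130.9]);c,s=np.cos(yaw),np.sin(yaw);Rz=np.array([[c,-s],[s,c]])
f=lambda x,y:C+Rz@[x,y]
print("home",f(-52,-80),"ajar",f(-49,-80),"ring top ajar",f(-46.9,-80))
print(tri(("top",(281.6,208.0)),("scene",(342.4,196.5))))
im=cv2.imread("pics/top0.png").astype(int);g=im.max(2)
ok=((g>27)&(g<52));yy,xx=np.mgrid[:400,:640];ok&=np.hypot(xx-281.6,yy-208)<12
m=ok.astype(np.uint8)*255
q=max(cv2.findContours(m,cv2.RETR_EXTERNAL,cv2.CHAIN_APPROX_NONE)[0],key=cv2.contourArea)
# edges: fit lines to the bright segments boundaries
br=((g>=70)&(np.hypot(xx-281.6,yy-208)<15)).astype(np.uint8)
n,l,st,ce=cv2.connectedComponentsWithStats(br);print(st,ce)
big=np.argsort(st[1:,4])[-2:]+1
a,b=[plane("top",ce[k],134) for k in big];d=a-b
print("normal dir",a,b,"mid",(a+b)/2,"slot ang",np.arctan2(d[1],d[0])+np.pi/2,np.arctan2(d[1],d[0])-np.pi/2)
E
```

```text
home [533.717  68.501] ajar [536.599  67.668] ring top ajar [538.616  67.084]
(array([538.854,  69.922, 130.532]), [np.float64(1.1116926381090777), np.float64(1.1116926381092098)])
[[     0      0    640    400 255780]
 [   268    194     14     18    109]
 [   281    203     15     18    111]] [[319.533 199.493]
 [273.183 201.835]
 [289.532 212.748]]
normal dir [550.599  87.577 134.   ] [528.086  54.278 134.   ] mid [539.342  70.927 134.   ] slot ang 2.547084945740191 -0.594507707849602
```

```bash
python3 -m pendant '0 0 -2 0; 0 0 -2 0;0 0 0 0' 0 40; python3 -c "
from h import *
from scipy.spatial.transform import Rotation as R
o=arm.get_obs();w,x,y,z=o['tcp_rot'];M=R.from_quat([x,y,z,w]).as_matrix();print(M,M.T@(np.array([536.6,67.5,230])-o['tcp_pos'])/10)"
```

```text
time: 0.35
tcp_pos: [158.1, 606.8, 236.4]
tcp_rot: [0.003, -0.612, 0.791, 0.002]
force: [0.7, -0.2, 1.3]
grip_width: 0.608
[[-0.252 -0.968  0.002]
 [-0.968  0.252  0.007]
 [-0.007 -0.    -1.   ]] [ 42.678 -50.195   0.347]
```

```bash
python3 -m pendant '1 -1.2 0 0; 2.4 -2.8 0 0; 2.6 -3.1 0 0; 2.6 -3.1 0 0; 2.6 -3.1 0 0; 2.6 -3.1 0 0; 2.6 -3.1 0 0; 2.6 -3.1 0 0; 2.6 -3.1 0 0; 2.6 -3.1 0 0; 2.6 -3.1 0 0; 2.6 -3.1 0 0'; python3 -m pendant '2.6 -3.1 0 0; 2.6 -3.1 0 0; 2.6 -3.1 0 0; 2.6 -3.1 0 0; 1.4 -1.7 0 0; 0.9 -1.1 0 0;0 0 0 0;0 0 0 0'
python3 -m pendant '0 0 0 -0.12; 0 0 0 -0.12; 0 0 0 -0.12; 0 0 0 -0.12; 0 0 0 -0.12; 0 0 0 -0.12; 0 0 0 -0.12; 0 0 0 -0.12; 0 0 0 -0.12; 0 0 0 -0.12; 0 0 0 -0.025; 0 0 0 0'; python3 -c "
from h import *
from scipy.spatial.transform import Rotation as R
cv2.imwrite('pics/top1.png',arm.snapshot('top'));cv2.imwrite('pics/scene1.png',arm.snapshot('scene'))
o=arm.get_obs();w,x,y,z=o['tcp_rot'];M=R.from_quat([x,y,z,w]).as_matrix();print(M,M.T@(np.array([536.6,68.5,160])-o['tcp_pos'])/10,np.arctan2(M[1,0],M[0,0]),o)"
```

```text
time: 1.35
tcp_pos: [422.4, 230.1, 232.0]
tcp_rot: [-0.0, -0.612, 0.791, 0.0]
force: [0.6, 1.5, -0.6]
grip_width: -0.001
time: 2.02
tcp_pos: [536.9, 70.2, 231.5]
tcp_rot: [-0.001, -0.611, 0.792, 0.0]
force: [-0.8, -1.0, 0.1]
grip_width: 0.001
time: 3.02
tcp_pos: [536.4, 72.0, 232.3]
tcp_rot: [-0.0, 0.956, -0.295, -0.0]
force: [-0.3, -0.1, -0.4]
grip_width: -0.002
[[ 0.825 -0.565 -0.   ]
 [-0.565 -0.825  0.   ]
 [-0.    -0.    -1.   ]] [0.185 0.267 7.237] -0.6001317380757967 {'time': 3.1167, 'q': array([ 0.432,  0.215, -0.132, -0.   , -1.224,  2.109]), 'qvel': array([-0.008,  0.004,  0.005,  0.   , -0.001,  0.002]), 'effort': array([  0.013, -30.653,  19.06 ,   4.233,  -0.   ,   0.012]), 'tcp_pos': array([536.596,  71.738, 232.372]), 'tcp_rot': array([-0.   ,  0.955, -0.296, -0.   ]), 'force': array([-0.449, -0.835,  0.154]), 'moment': array([-0.06 , -0.036,  0.006]), 'grip_width': 0.0023491776234787257}
```

```bash
python3 -m pendant '0.23 0.17 2 0; 0 0 2 0; 0 0 2 0; 0 0 1.9 0;0 0 0 0;0 0 0 0'
python3 -c "
from h import *
T=arm.snapshot('top');S=arm.snapshot('scene')
a=cv2.convertScaleAbs(T[160:260,220:340],alpha=1.8);b=cv2.convertScaleAbs(S[130:230,280:400],alpha=1.3)
cv2.imwrite('pics/c2.png',np.hstack([cv2.resize(q,(390,325),interpolation=cv2.INTER_CUBIC) for q in(a,b)]))
cv2.imwrite('pics/s2.png',cv2.resize(b,(720,600),interpolation=cv2.INTER_CUBIC))
print(arm.get_obs()['tcp_pos'])"
```

```text
time: 3.62
tcp_pos: [537.6, 68.2, 153.0]
tcp_rot: [0.001, 0.955, -0.296, -0.001]
force: [0.1, -0.3, 0.5]
grip_width: 0.002
[539.055  68.611 154.827]
```

View pics/c2.png

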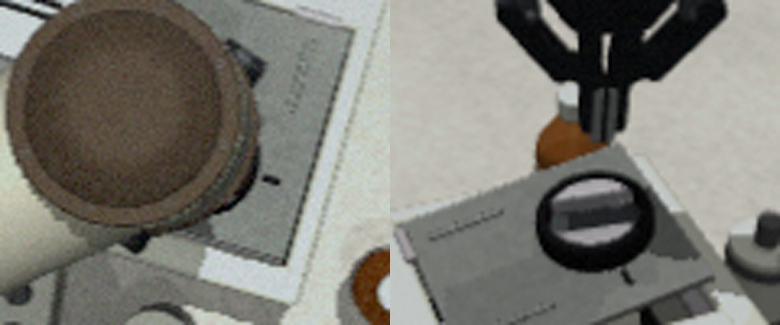

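View pics/s2.png

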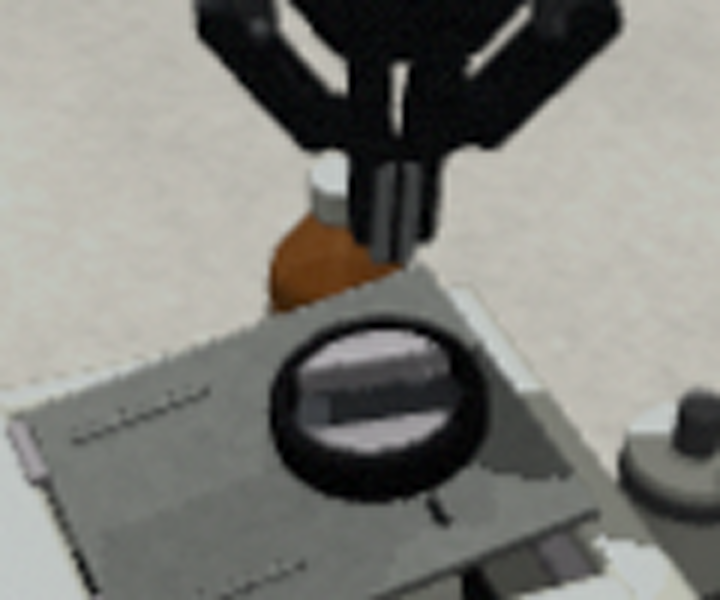

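```bash
python3 -c "
from h import *
p=arm.camera_params('scene')
for X in [(538,68.5,154),(538,68.5,136),(538,68.5,130.5),(536.6,67.7,123.5)]:
    u=p['K']@(p['R']@np.array(X)+p['t']);print(X,u[:2]/u[2], (u[:2]/u[2]-[280,130])*6)
d=plane('scene',(345.5,173.7),154);print(d)
"
```

```text
(538, 68.5, 154) [343.479 186.935] [380.873 341.608]
(538, 68.5, 136) [342.974 193.914] [377.843 383.482]
(538, 68.5, 130.5) [342.823 196.002] [376.937 396.014]
(536.6, 67.7, 123.5) [342.907 198.151] [377.444 408.905]
[506.945  38.203 154.   ]
```

```bash
python3 -c "
from h import *
S=arm.snapshot('scene');S1=cv2.imread('pics/scene1.png')
b=[cv2.resize(cv2.convertScaleAbs(q[90:230,280:400],alpha=1.6),None,fx=3.3,fy=3.3,interpolation=cv2.INTER_CUBIC) for q in (S1,S)]
cv2.imwrite('pics/s3.png',np.hstack(b))
p=arm.camera_params('scene')
for X in [(536.6,71.7,232.4),(538,68.5,154)]:
    u=p['K']@(p['R']@np.array(X)+p['t']);print(X,u[:2]/u[2], (u[:2]/u[2]-[280,90])*3.3)
print(arm.get_obs()['tcp_pos'])
"
```

```text
(536.6, 71.7, 232.4) [347.608 154.264] [223.105 212.073]
(538, 68.5, 154) [343.479 186.935] [209.48  319.884]
[539.146  68.651 155.036]
```

View pics/s3.png

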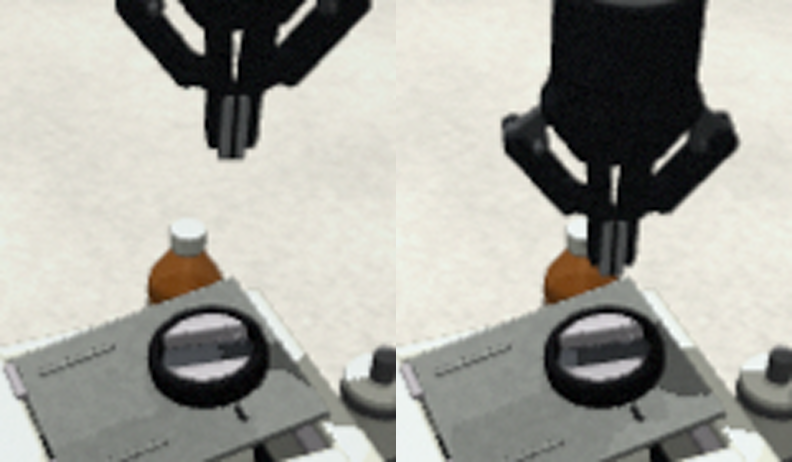

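```bash
python3 -m pendant '0 0 -3 0; 1 1.5 -3 0;2.2 3.2 0 0;2.2 3.2 0 0;2.2 3.2 0 0;2.2 3.2 0 0;2.2 3.2 0 0;2.2 3.2 0 0;2.2 3.2 0 0;1.5 2.2 0 0;0 0 0 0;0 0 0 0'
python3 -c "
from h import *
T=arm.snapshot('top');S=arm.snapshot('scene')
X=arm.get_obs()['tcp_pos'];print(X)
for n in('top','scene'):
  p=arm.camera_params(n);u=p['K']@(p['R']@X+p['t']);print(n,u[:2]/u[2])
cv2.imwrite('pics/t4.png',cv2.convertScaleAbs(T,alpha=1.8));cv2.imwrite('pics/s4.png',S)
for n in('scene','top'):
  p=arm.camera_params(n);u=p['K']@p['t'];print('base',u[:2]/u[2])
"
```

```text
time: 4.77
tcp_pos: [538.4, -249.9, 214.4]
tcp_rot: [-0.0, 0.955, -0.297, 0.001]
force: [-0.4, 0.7, 0.0]
grip_width: -0.004
[ 538.56  -248.063  214.309]
top [448.566 204.934]
scene [258.319  99.081]
base [461.749 147.811]
base [316.993 444.625]
```

View pics/t4.png

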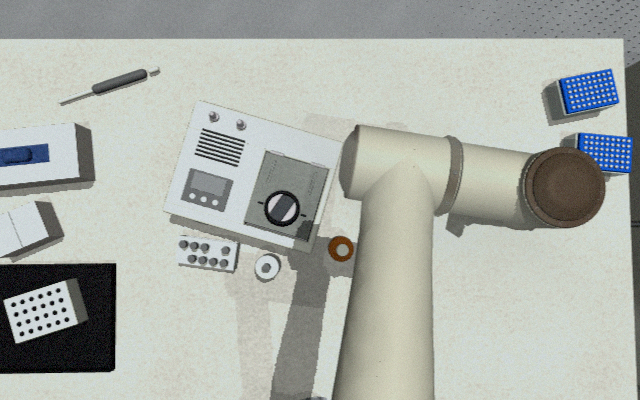

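View pics/s4.png

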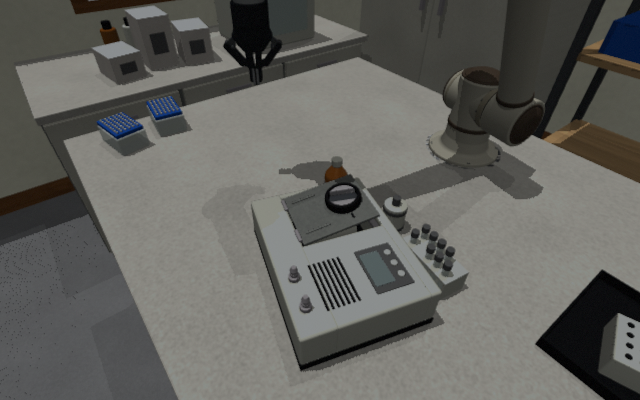

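```bash
python3 -m pendant '-1.3 -1.9 0 0;-2.2 -3.2 0 0;-2.2 -3.2 0 0;-2.2 -3.2 0 0;-2.2 -3.2 0 0;-2.2 -3.2 0 0;-2.2 -3.2 0 0;-2.2 -3.2 0 0;-1.2 -1.9 0 0;0 0 2 0;0 0 2 0;0 0 2 0'
python3 -m pendant '0 0 1.5 0;0 0 1 0; 0 0 0 0;0 0 0 0'
python3 -c "
from h import *
from scipy.spatial.transform import Rotation as R
S=arm.snapshot('scene')
b=cv2.convertScaleAbs(S[130:230,280:400],alpha=1.5)
cv2.imwrite('pics/s5.png',cv2.resize(b,(720,600),interpolation=cv2.INTER_CUBIC))
o=arm.get_obs();w,x,y,z=o['tcp_rot'];M=R.from_quat([x,y,z,w]).as_matrix();print(o['tcp_pos'],np.arctan2(M[1,0],M[0,0]),M.T@(np.array([538,69,110])-o['tcp_pos'])/10)"
```

```text
time: 5.87
tcp_pos: [538.5, 71.5, 153.8]
tcp_rot: [-0.001, 0.956, -0.294, 0.001]
force: [0.1, 0.4, 0.3]
grip_width: 0.001
time: 6.2
tcp_pos: [538.8, 69.7, 128.9]
tcp_rot: [0.0, 0.955, -0.295, 0.0]
force: [0.0, 0.4, 0.3]
grip_width: 0.004
[539.357  69.668 129.576] -0.599418278662128 [-0.077  0.135  1.957]
```

View pics/s5.png

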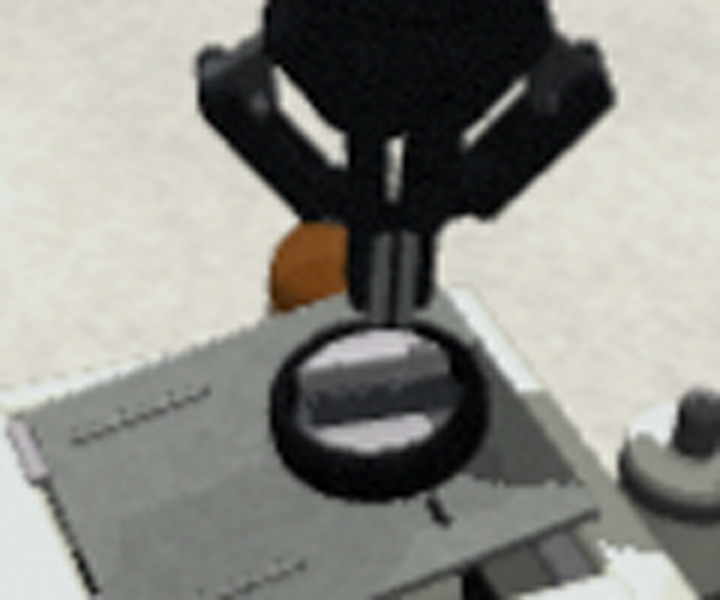

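```bash
python3 -m pendant '0.1 0.1 0.8 0;0 0 0.7 0; 0 0 0 0;0 0 0 0'
python3 -c "
from h import *
from scipy.spatial.transform import Rotation as R
S=arm.snapshot('scene')
b=cv2.convertScaleAbs(S[130:230,280:400],alpha=1.5)
cv2.imwrite('pics/s6.png',cv2.resize(b,(720,600),interpolation=cv2.INTER_CUBIC))
o=arm.get_obs();w,x,y,z=o['tcp_rot'];M=R.from_quat([x,y,z,w]).as_matrix();print(o['tcp_pos'],np.arctan2(M[1,0],M[0,0]),o['force'])"
```

```text
time: 6.58
tcp_pos: [538.6, 67.3, 113.0]
tcp_rot: [0.0, 0.955, -0.296, -0.0]
force: [0.1, 0.0, -0.5]
grip_width: -0.002
[538.934  67.415 113.321] -0.6007193053957834 [ 0.987  0.26  -0.147]
```

View pics/s6.png

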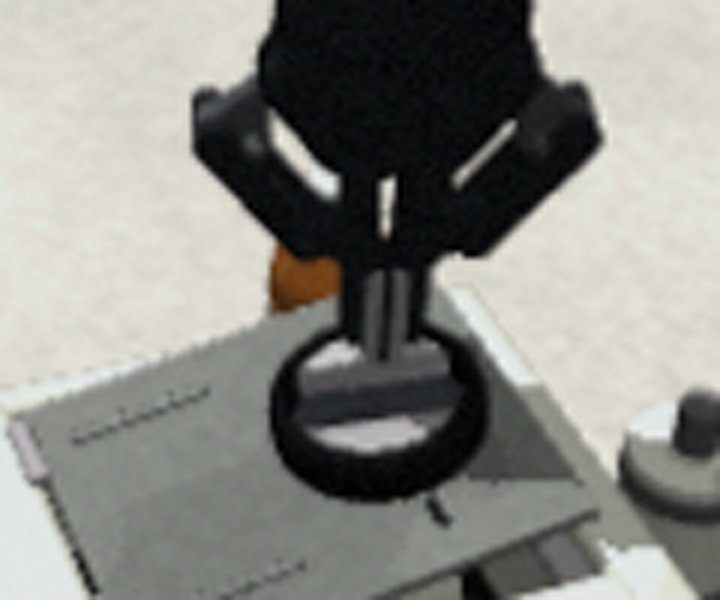

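```bash
python3 -m pendant '0 0 0.7 0;0 0 0.6 0; 0 0 0 0;0 0 0 0'
python3 -c "
from h import *
from scipy.spatial.transform import Rotation as R
S=arm.snapshot('scene')
b=cv2.convertScaleAbs(S[130:230,280:400],alpha=1.5)
cv2.imwrite('pics/s7.png',cv2.resize(b,(720,600),interpolation=cv2.INTER_CUBIC))
o=arm.get_obs();w,x,y,z=o['tcp_rot'];M=R.from_quat([x,y,z,w]).as_matrix();print(o['tcp_pos'],np.arctan2(M[1,0],M[0,0]),o['force'])"
```

```text
time: 6.97
tcp_pos: [538.6, 67.4, 99.8]
tcp_rot: [0.0, 0.955, -0.296, -0.001]
force: [-1.4, 0.1, -0.7]
grip_width: -0.0
[538.898  67.542 100.166] -0.6005000781309183 [-0.339  0.158 -0.34 ]
```

View pics/s7.png

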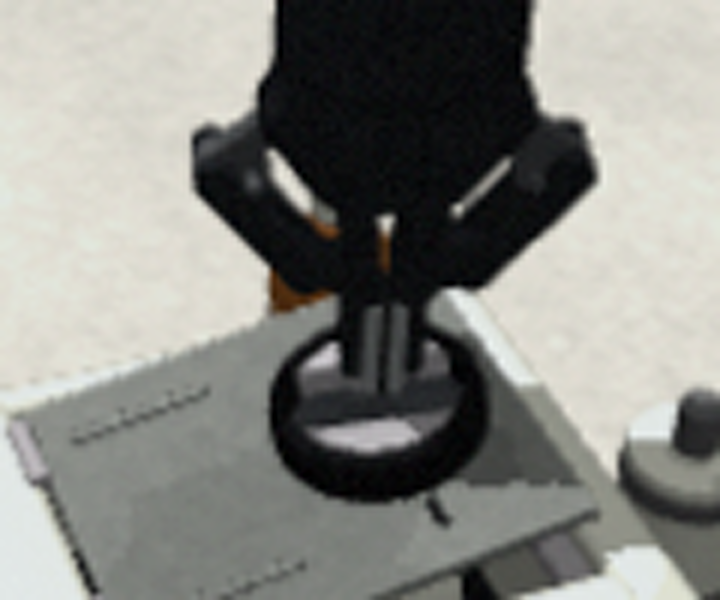

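```bash
python3 -m pendant '0 0 0.4 0;0 0 0.4 0; 0 0 0 0'
python3 -c "
from h import *
from scipy.spatial.transform import Rotation as R
S=arm.snapshot('scene')
b=cv2.convertScaleAbs(S[130:230,280:400],alpha=1.5)
cv2.imwrite('pics/s8.png',cv2.resize(b,(720,600),interpolation=cv2.INTER_CUBIC))
o=arm.get_obs();w,x,y,z=o['tcp_rot'];M=R.from_quat([x,y,z,w]).as_matrix();print(o['tcp_pos'],np.arctan2(M[1,0],M[0,0]),o['force'])"
```

```text
time: 7.27
tcp_pos: [538.3, 67.5, 91.5]
tcp_rot: [0.0, 0.955, -0.296, -0.001]
force: [-0.3, -0.2, 0.9]
grip_width: 0.001
[538.524  67.471  91.849] -0.6006767059082732 [-0.668  0.017  0.532]
```

View pics/s8.png

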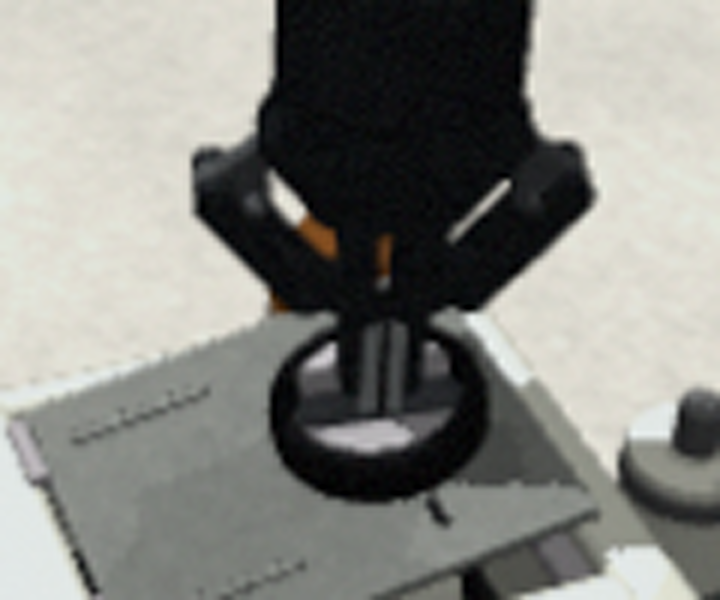

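```bash
python3 -m pendant '0 0 0.3 0;0 0 0.3 0; 0 0 0 0'
python3 -c "
from h import *
from scipy.spatial.transform import Rotation as R
S=arm.snapshot('scene')
b=cv2.convertScaleAbs(S[130:230,280:400],alpha=1.5)
cv2.imwrite('pics/s9.png',cv2.resize(b,(720,600),interpolation=cv2.INTER_CUBIC))
o=arm.get_obs();w,x,y,z=o['tcp_rot'];M=R.from_quat([x,y,z,w]).as_matrix();print(o['tcp_pos'],np.arctan2(M[1,0],M[0,0]),o['force'])"
```

```text
time: 7.57
tcp_pos: [538.6, 67.5, 85.8]
tcp_rot: [0.0, 0.955, -0.296, -0.0]
force: [0.3, 0.5, 0.4]
grip_width: -0.004
[538.767  67.519  86.079] -0.6005778640581487 [ 0.097  0.608 -0.151]
```

View pics/s9.png

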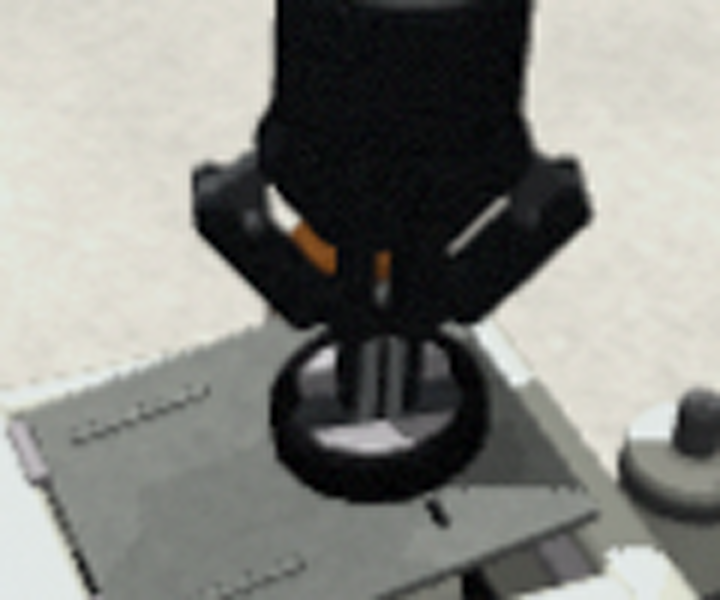

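```bash
for i in 1; do python3 -m pendant '0 0 0.2 0;0 0 0.2 0; 0 0 0 0'; done;
```

```text
time: 7.87
tcp_pos: [539.0, 67.7, 82.2]
tcp_rot: [-0.0, 0.955, -0.296, 0.0]
force: [0.2, 0.7, 2.5]
grip_width: -0.0
```

```bash
python3 -m pendant '-0.05 0.02 0.3 0;-0.05 0.02 0.3 0; -0.05 0.02 0.3 0;0 0 0 0'
```

```text
time: 8.2
tcp_pos: [537.8, 68.1, 73.4]
tcp_rot: [-0.0, 0.955, -0.296, 0.0]
force: [-1.1, 1.0, 3.7]
grip_width: 0.002
```

```bash
python3 -m pendant '-0.05 0.02 0.3 0;-0.05 0.02 0.3 0; -0.05 0.02 0.2 0;0 0 0 0'; python3 -m pendant '0 0 0.1 0;0 0 0.1 0;0 0 0 0'
```

```text
time: 8.53
tcp_pos: [537.1, 68.4, 66.4]
tcp_rot: [-0.0, 0.955, -0.295, 0.001]
force: [0.3, -0.9, 6.2]
grip_width: -0.001
time: 8.78
tcp_pos: [537.2, 68.4, 66.0]
tcp_rot: [-0.0, 0.955, -0.295, 0.002]
force: [-2.9, -0.3, 14.3]
grip_width: 0.001
```

```bash
python3 -m pendant '-0.1 0 0.1 0;-0.1 0 0.05 0;0 0 0 0.1;0 0 0 0.1;0 0 0 0.1;0 0 0 0.1;0 0 0 0.1;0 0 0 0'; cat > st.py <<'E'
from h import *
from scipy.spatial.transform import Rotation as R
import sys
if len(sys.argv)>1:
    S=arm.snapshot('scene');cv2.imwrite(sys.argv[1],cv2.resize(cv2.convertScaleAbs(S[130:230,280:400],alpha=1.5),(720,600),interpolation=cv2.INTER_CUBIC))
o=arm.get_obs();w,x,y,z=o['tcp_rot'];M=R.from_quat([x,y,z,w]).as_matrix();print(o['tcp_pos'],np.arctan2(M[1,0],M[0,0]),o['force'],o['moment'],o['q'])
E
python3 st.py pics/s10.png
```

```text
time: 9.45
tcp_pos: [537.9, 69.9, 65.9]
tcp_rot: [-0.003, 0.852, -0.523, 0.003]
force: [-0.5, -2.0, 17.0]
grip_width: 0.003
[537.892  69.881  65.92 ] -1.0990293497087675 [-1.544 -0.341 16.521] [-0.373  0.244 -0.013] [ 0.43   0.37  -0.373  0.004 -0.82   1.61 ]
```

View pics/s10.png

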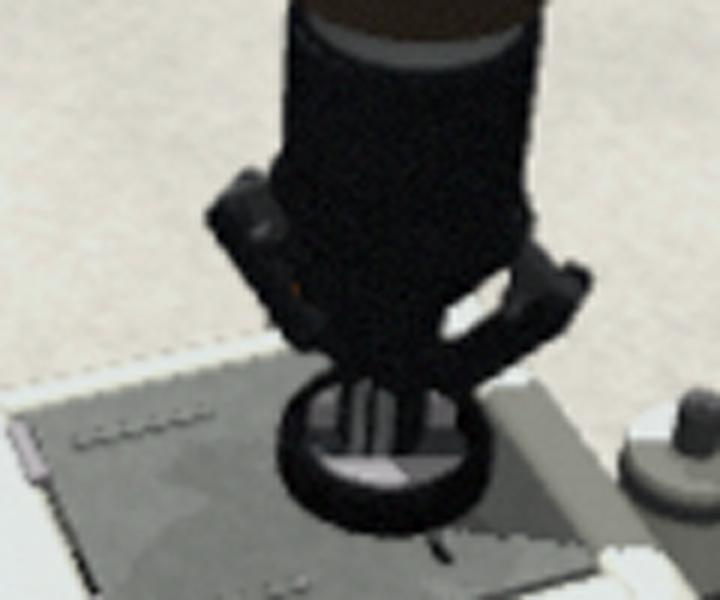

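```bash
python3 -m pendant '0 0 0 0.1;0 0 0 0.1;0 0 0 0.1;0 0 0 0.1;0 0 0 0.1;0 0 0 0'; python3 st.py;  python3 -m pendant '0 0 0 0.1;0 0 0 0.1;0 0 0 0.1;0 0 0 0'; python3 st.py pics/s11.png
```

```text
time: 10.0
tcp_pos: [537.6, 69.1, 65.9]
tcp_rot: [0.003, -0.696, 0.718, -0.003]
force: [-0.0, -3.6, 16.9]
grip_width: 0.009
[537.597  69.06   65.898] -1.6015491519551575 [-0.012 -3.61  16.896] [-1.177  0.123  0.001] [ 0.429  0.37  -0.373  0.005 -0.821  1.107]
time: 10.33
tcp_pos: [537.2, 68.5, 65.9]
tcp_rot: [0.002, -0.581, 0.814, -0.003]
force: [-1.2, -5.2, 17.7]
grip_width: -0.001
[537.249  68.447  65.881] -1.8991047632831113 [-0.6   -5.644 17.233] [-1.687  0.188 -0.111] [ 0.429  0.37  -0.374  0.006 -0.822  0.81 ]
```

View pics/s11.png

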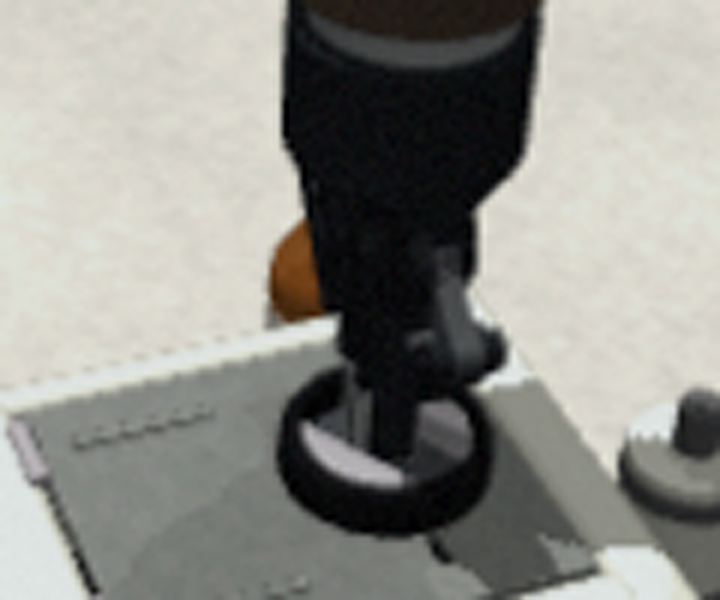

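```bash
python3 -m pendant '0 0 0 0.08;0 0 0 0.08;0 0 0 0'; python3 st.py;  python3 -m pendant '0 0 0 0.06;0 0 0 0.06;0 0 0 0'; python3 st.py pics/s12.png
```

```text
time: 10.63
tcp_pos: [537.0, 68.2, 65.9]
tcp_rot: [0.002, -0.514, 0.858, -0.002]
force: [-1.0, -5.9, 18.2]
grip_width: -0.0
[536.962  68.199  65.865] -2.060997183211531 [-0.954 -5.873 18.219] [-1.864  0.28   0.079] [ 0.429  0.37  -0.374  0.006 -0.822  0.648]
time: 10.88
tcp_pos: [536.7, 68.0, 65.9]
tcp_rot: [0.002, -0.462, 0.887, -0.002]
force: [-1.6, -6.5, 18.1]
grip_width: -0.002
[536.754  67.993  65.857] -2.178754697299792 [-0.62  -7.556 18.724] [-2.003  0.354 -0.018] [ 0.429  0.37  -0.374  0.006 -0.823  0.53 ]
```

View pics/s12.png

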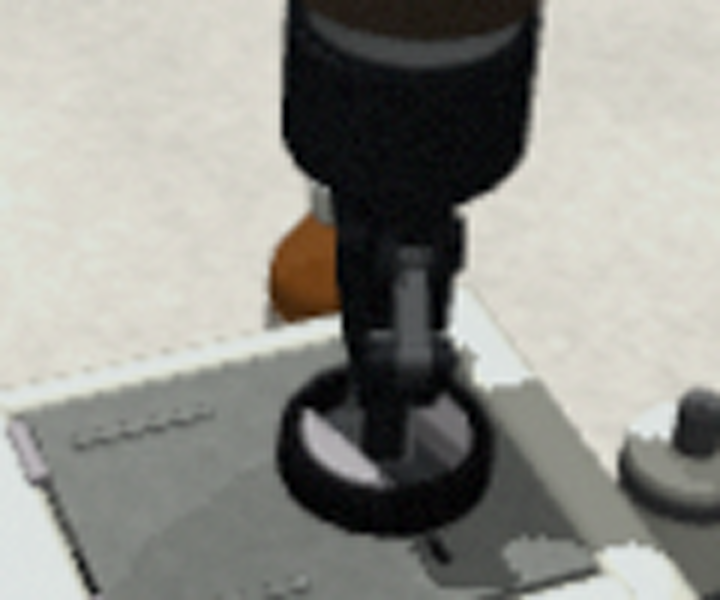

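```bash
python3 -c "
from h import *
a=plane('scene',(331.7,198.3),117);b=plane('scene',(343.3,210.8),117);d=b-a;print(np.arctan2(d[1],d[0])-np.pi)
"; python3 -m pendant '0 0 0 0.1;0 0 0 0.1;0 0 0 0.1;0 0 0 0'; python3 st.py pics/s13.png
```

```text
-1.6898975845641713
time: 11.27
tcp_pos: [536.3, 68.0, 65.9]
tcp_rot: [0.002, -0.324, 0.946, -0.002]
force: [-2.0, -6.2, 18.4]
grip_width: 0.0
[536.271  68.023  65.847] -2.4792152468791566 [-2.642 -6.263 19.555] [-1.81   0.766 -0.005] [ 0.429  0.369 -0.375  0.005 -0.824  0.23 ]
```

View pics/s13.png

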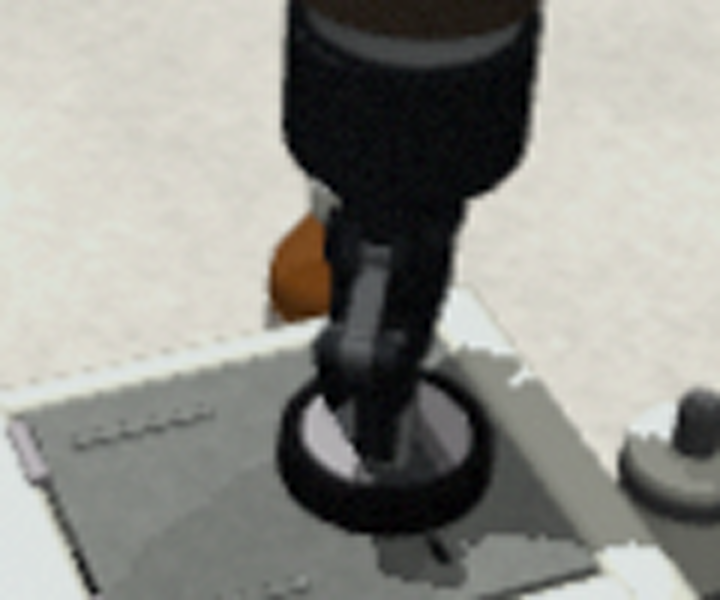

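```bash
python3 -c "
from h import *
for p,q in (((334.2,197.5),(340.3,209.7)),((350,202),(352.8,221.5))):
  a=plane('scene',p,117);b=plane('scene',q,117);d=b-a;print(np.arctan2(d[1],d[0])-np.pi,a,b)
"; python3 -m pendant '0 0 0 0.08;0 0 0 0.08;0 0 0 0'; python3 st.py;python3 -m pendant '0 0 0 0.06;0 0 0 0.06;0 0 0 0'; python3 st.py pics/s14.png
```

```text
-1.9327409820388637 [544.554  50.014 117.   ] [558.073  85.718 117.   ]
-2.1906996677726873 [527.597  79.829 117.   ] [560.114 125.385 117.   ]
time: 11.57
tcp_pos: [536.4, 69.3, 65.9]
tcp_rot: [0.003, -0.248, 0.969, -0.001]
force: [-4.2, -0.5, 18.7]
grip_width: 0.0
[536.406  69.341  65.867] -2.641087289984242 [-4.195 -0.497 18.663] [-0.391  1.124  0.074] [ 0.43   0.369 -0.374  0.003 -0.823  0.068]
time: 11.82
tcp_pos: [536.4, 70.2, 65.9]
tcp_rot: [0.003, -0.19, 0.982, -0.0]
force: [-4.7, 2.1, 19.2]
grip_width: -0.001
[536.431  70.196  65.863] -2.7586391374280153 [-4.934  1.196 20.374] [0.485 1.331 0.069] [ 0.431  0.369 -0.374  0.002 -0.822 -0.05 ]
```

View pics/s14.png

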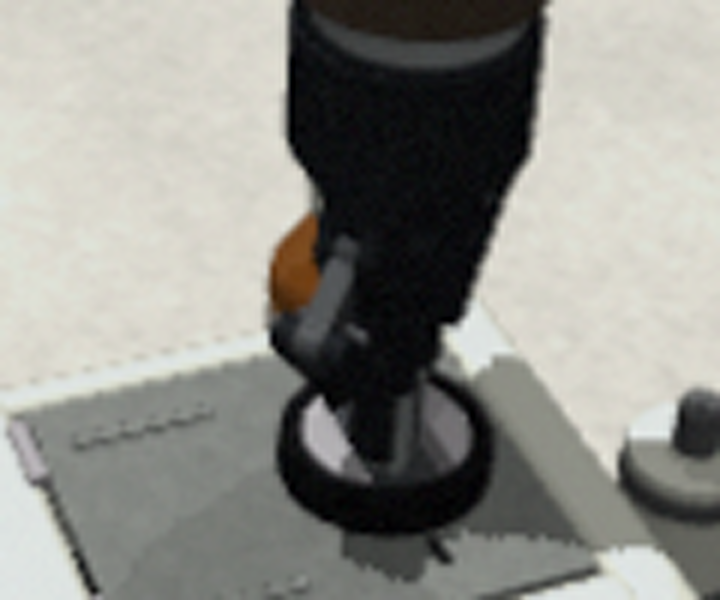

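```bash
python3 -m pendant '0 0 -0.3 0;0 0 -0.5 0;0 0 -1 0;0 0 -2 0;0 0 -3 0;0 0 -3 0;0 0 -1 0;0 0 0 0'; python3 st.py pics/s15.png
```

```text
time: 12.53
tcp_pos: [535.7, 69.9, 173.0]
tcp_rot: [0.003, -0.189, 0.982, 0.0]
force: [-0.3, -0.2, -0.1]
grip_width: -0.001
[534.234  69.566 170.664] -2.761048931453244 [-0.392 -0.165 -0.628] [-0.007  0.013  0.011] [ 0.43   0.255 -0.239 -0.001 -1.075 -0.05 ]
```

View pics/s15.png

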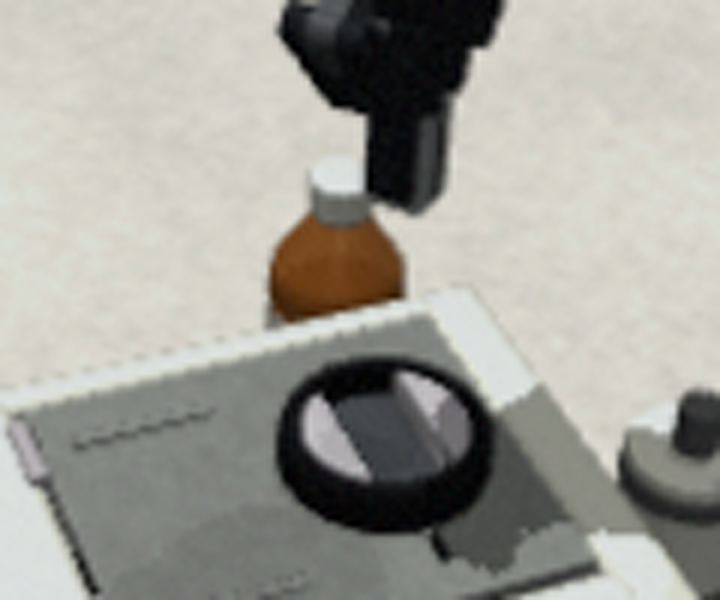

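```bash
python3 -m pendant '0.7 -1.6 -2 0;1.3 -3.3 -1 0;1.3 -3.3 0 0;1.3 -3.3 0 0;1.3 -3.3 0 0;1.3 -3.3 0 0;1.3 -3.3 0 0;1.3 -3.3 0 0;0.7 -1.6 0 0;0 0 0 0;0 0 0 0'; python3 - <<'E'
from h import *
T=arm.snapshot('top');S=arm.snapshot('scene')
cv2.imwrite('pics/top16.png',T);cv2.imwrite('pics/scene16.png',S)
a=cv2.resize(cv2.convertScaleAbs(T[160:260,230:330],alpha=1.8),(395,395),interpolation=cv2.INTER_CUBIC)
b=cv2.resize(cv2.convertScaleAbs(S[160:260,290:390],alpha=1.5),(395,395),interpolation=cv2.INTER_CUBIC)
cv2.imwrite('pics/c16.png',np.hstack([a,b]))
g=T.max(2).astype(int);yy,xx=np.mgrid[:400,:640]
x0,y0=281.5,209
for _ in range(3):
    dk=(g<28)&(np.hypot(xx-x0,yy-y0)<20)
    q=max(cv2.findContours(dk.astype(np.uint8),cv2.RETR_EXTERNAL,cv2.CHAIN_APPROX_NONE)[0],key=cv2.contourArea)
    (x0,y0),ax,_a=cv2.fitEllipse(q)
print(x0,y0,ax)
br=((g>=70)&(np.hypot(xx-x0,yy-y0)<14)).astype(np.uint8)
n,l,st,ce=cv2.connectedComponentsWithStats(br);print(st[:,4],ce)
big=np.argsort(st[1:,4])[-2:]+1
A,B=[plane("top",ce[k],117) for k in big];d=A-B
ang=np.arctan2(d[1],d[0]);print("slot dir",ang+np.pi/2,ang-np.pi/2,"target -1.852 / 1.289")
E
```

```text
time: 13.5
tcp_pos: [533.0, -214.3, 197.4]
tcp_rot: [-0.002, -0.188, 0.982, 0.001]
force: [-0.1, 0.4, 0.6]
grip_width: 0.002
281.5610046386719 209.99871826171875 (33.47940444946289, 34.23454666137695)
[255793    101    106] [[319.531 199.492]
 [284.059 200.267]
 [278.245 218.774]]
slot dir 1.2639017240107933 -1.8776909295789999 target -1.852 / 1.289
```

View pics/c16.png

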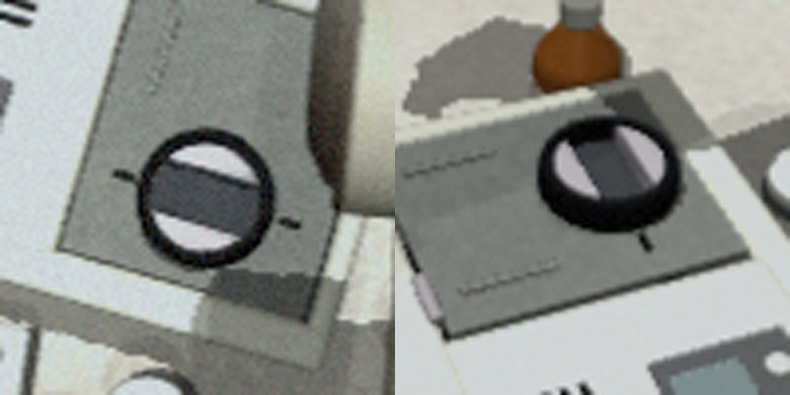

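View pics/scene16.png

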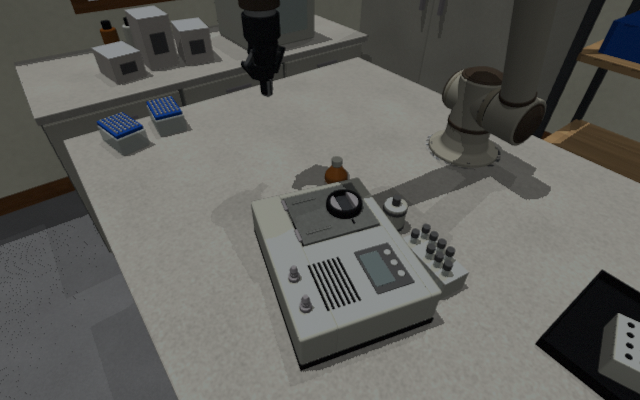

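```bash
python3 -c "
from plant import arm
print(arm.close_job())"
```

```text
the job is handed in; nothing more can be done
None
```

The panel is locked shut. I set the shut fingertips in the slot and pressed the panel to its hard stop. Holding it down at about 15–20 N, I turned the fastener clockwise until the slot stopped moving, then lifted straight off and handed the job in at about 13.6 s.

- **Last checks:** with the arm clear, the slot measured −1.878 rad against −1.852 rad for the locked direction, which is within measuring error. It lies in line with the two ticks, and the panel stayed shut. The bottle (337,172), cartridge (396,210) and rack in the last scene picture stand where they did at the start.
- **Fingertip height disagreed:** the fingertips stood about 40 mm higher in the scene picture than the reported TCP. I trusted the pictures and the contact force instead. Contact with the slot floor came at a reported z of about 82 mm, where 123 mm was expected.
- **Stop not felt:** I saw no clear rise in the turning moment at the stop. In the last part of the turn the tool moved a further 0.28 rad while the slot stayed still, so the fingers slipped in its free play. That the fastener is at its stop rests on the pictures.

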